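Drag the ink tray onto the cutting mat

ROBOT

A 6-joint arm with a two-finger parallel gripper is mounted at the origin on the work surface. World frame = base frame: x ahead of the robot, y to its left, z up, the work surface at z = 0. Lengths are in m, angles in rad, forces in N, time in s.
With the tool pointing down it reaches from about 0.35 to 0.975 m from the base axis. Payload 4.9 kg.
Tool frame: the origin (TCP) lies at the very end of the fingers, on their centre line; the grasp point (between the pads) lies 19 mm behind it; z points along the fingers, y is the line along which they close (so a half turn about z gives the same grasp; the last joint's range is limited). The gripper opens to 85 mm and grips with 20 to 120 N. Pads are 22 mm wide; open, the fingers measure 114 mm over their backs; the gripper's body (76 mm by 85 mm) begins 54 mm behind the grasp point. The pads swing forward as they close: fully open they stand 13 mm farther back than shut.
Start: joints at [1.223, 0.053, 1.613, -0, 1.476, -0.119], TCP at [0.142, 0.609, 0.21] pointing down, gripper open.
Joint ranges: [-3.01, 3.01], [-1.01, 2.22], [0.06, 2.58], [-1.02, 4.17], [0.09, 2.62], [-3.14, 3.14]. Speed limits (rad/s): [2.57, 2.57, 3.14, 3.14, 3.14, 3.14].

INTERFACE

Orientations are given as a rotation vector (axis times angle).
In Python, from station import ctrl gives the robot as it stands.
- The arm moves only by the shell command python3 -m crank 'ROWS' [OPENING] [FORCE]. ROWS is text: rows parted by semicolons, each of 4 numbers parted by spaces: the shift along the world's x, y, z in units of 0.5 m (1.0 is 0.5 m), then the turn about the world's z in units of 90 degrees (1.0 is 90 degrees). In form: x y z turn; .... A call has exactly 5 rows; each row shifts and turns the commanded pose from where the row before left it; what a row does not reach is not made up. A row lasts 1/12 s, in which the tool goes at most 41.7 mm and 7.16 degrees, less where a joint would pass 70% of its speed; a pose out of reach is approached as far as the arm can. A call with a number of a shift or a turn outside -1 to 1 is refused whole. A call with a gripper value outside its range is refused whole. OPENING is the opening in per cent of the stroke, from 0 (shut) to 100 (fully open), set as the call begins (- or left out, the last holds). The fingers move at their own pace and stop on an object; FORCE is the grip in N (left out, the last holds). Time passes only in rows, so rows that do not move let the fingers close, or fill a call up. It gives the time, the measured TCP pose, the force, the opening and the grip force at its end, in the units of the state.
- ctrl.get_obs(): the state, without advancing time (a new reading comes with each control period).
- ctrl.get_image(name): name is "scene" or "side" or "wrist"; returns (picture, depth): 480x640x3 uint8, red, green, blue; 480x640 float32, m along the optical axis (not along the pixel's ray), 0 where there is no reading.
- ctrl.get_calibration(name): a dict with "fx", "fy", "cx", "cy" (pixels), "k1" (the pictures are not rectified: a ray, as slopes to the right and down, at radius r is drawn at 1 + k1 r^2 times it, then the intrinsics apply), "extrinsics" (4x4, takes a point from world to camera coordinates). Camera axes: x right, y down, z forward; pixel columns grow to the right and rows downward; lengths in m; the calibration is good to about 2 mm. A picture is of the moment at which its call begins: read the wrist's pose just before it. get_calibration takes no time and is no camera call; for the wrist camera it gives the pose at the moment of the call.
- ctrl.finish_job(): hands the job in; it is judged then, once.
The state is a dict: "t": time; "q": joint angles; "dq": joint speeds; "effort": joint torques, N m; "tool_pos": TCP position; "tool_rot": TCP orientation; "contact_force": force on the tool from outside, world axes, zero at the start; "wrist_torque": the same for the moment, N m; "opening": finger opening in m; "grip_force": force on a finger pad.
Only numpy, scipy, OpenCV 4.12 (cv2) and the standard library are available. Lean on these libraries where they do the work, as an engineer would, in place of code of your own. Each camera call takes 0.05 s, during which the arm holds its last target. There are 200 camera calls.

TASK

Clear the cutting mat: stand the cup upright in the middle of the cork coaster and stand the stray glass jar in the wooden tray beside the tin that is already there. Then hook your fingertips behind the tray's far lip and drag it toward you, sliding on the desk without lifting or tipping it, until it lies wholly on the mat and square with it. Keep the cup, jar and tin upright all the while, and leave the other things on the desk where they are.

Things in the scene. Friction and masses are not known exactly. Their poses are not given: they have to be found in the camera images.
- mat: dark grey cutting mat, flat on the desk (0.6 mm, nothing catches on it), 180 mm along its x by 250 mm along its y; origin at its centre; its yaw gives 'square'. Its far long side (+x) faces the tray.
- tray: open loose dark wooden tray, 120 (x) by 190 mm (y), 5 mm walls and floor, walls 36 mm high, 0.25 to 0.5 kg; origin at the centre of its underside, on the desk. Its far (+x) wall carries an overhanging lip along its whole top: top 42 mm, underside 32 mm above the desk, far face 68 mm from the origin (8 mm behind the wall). Other walls are plain
- tray_lip (a point): middle of the far face of the tray's lip, 37 mm above the desk. At least 30 mm behind the lip is free at desk level; the books farther back are 46 mm high and at least 285 mm from the mat's centre
- tin_center (a point): centre of the plain closed metal tin standing in the tray: 60 mm diameter, 40 mm high
- jar_center (a point): centre of the closed glass jar with black cap standing on the mat: 44 mm diameter at its widest, 70 mm high, centre 35 mm above its foot; weighs about 0.13 kg
- cup_center (a point): centre of the white espresso cup standing on the mat: 60 mm outside diameter, 60 mm high, centre 30 mm above its foot; its handle stands out at its own +y side, about 25 mm; about 0.14 kg
- coaster_top (a point): centre of the top of the fixed round cork coaster, 100 mm diameter, 5 mm thick; it lies beside the mat, left or right
- pencils: steel pencil pot, 72 mm diameter, 85 mm high, pencils up to 120 mm; beside the mat, on the side without the coaster; origin at the centre of its foot; leave alone
- bottle: white glue bottle, 60 mm diameter, 150 mm high, beside the tray; origin at the centre of its foot; leave alone
- tape: cardboard tape ring lying flat, 90 mm diameter, 24 mm high, beside the tray; origin at the centre of its underside; leave alone
- scraper: scraper lying along its x, 180 mm long, nearer the robot, to the left; leave alone
- brush: brush lying along its x, 180 mm long, nearer the robot, to the right; leave alone

How it is judged:
By the outcome, as a careful person would: the job done as asked, in the order asked, and still so for the second after the job is handed in, with the robot touching nothing.
It also fails if it takes over 64 s, if anything falls off the work surface, if the arm or the gripper's body presses on something with over 40 N, if the wrist force passes 120 N, or if a joint passes its speed limit or range.

## Working session

There is one attempt and no reset: what is moved stays moved. The work goes in short steps, Python scripts to look and compute and a shell command to move; the robot and the scene stay as the last step left them, time stands still between calls to the robot, and variables do not carry over. Pictures are saved under pics/ and viewed, at most 10 in all, crops included, and the job is handed in when it is done.

```bash
ls; mkdir -p pics
cat > h.py <<'E'
import numpy as np, cv2
from station import ctrl
def cast(c,uv,z):
    """pixels -> world points on plane z"""
    uv=np.atleast_2d(np.float64(uv)); K=np.array([[c['fx'],0,c['cx']],[0,c['fy'],c['cy']],[0,0,1]])
    d=np.c_[(uv[:,0]-c['cx'])/c['fx'],(uv[:,1]-c['cy'])/c['fy']]; s=d.copy()
    for _ in range(20): s=d/(1+c['k1']*(s**2).sum(1,keepdims=True))
    E=np.array(c['extrinsics']);R=E[:3,:3];o=-R.T@E[:3,3]
    r=np.c_[s,np.ones(len(s))]@R
    return o+r*((z-o[2])/r[:,2])[:,None]
def cloud(c,depth):
    v,u=np.mgrid[:480,:640]; d=np.c_[(u.ravel()-c['cx'])/c['fx'],(v.ravel()-c['cy'])/c['fy']]; s=d.copy()
    for _ in range(20): s=d/(1+c['k1']*(s**2).sum(1,keepdims=True))
    E=np.array(c['extrinsics']);R=E[:3,:3]
    p=np.c_[s,np.ones(len(s))]*depth.reshape(-1,1)
    return ((p-E[:3,3])@R).reshape(480,640,3)
E
python3 - <<'E'
from h import *
for n in ("scene","side"):
    c=ctrl.get_calibration(n); im,d=ctrl.get_image(n)
    np.savez(f"{n}0.npz",im=im,d=d); cv2.imwrite(f"pics/{n}0.png",im[:,:,::-1])
    E=np.array(c['extrinsics']);print(n,-E[:3,:3].T@E[:3,3],E[2,:3])
print(ctrl.get_obs())
E
```

```text
pics
scene [1.11536761 0.13874194 1.11160063] [-0.52434336 -0.10301462 -0.84525264]
side [ 0.02797986 -0.50970936  0.68833357] [ 0.46009055  0.55153669 -0.69579017]
{'t': 0.1, 'q': array([ 1.22297174e+00,  5.33098232e-02,  1.61417814e+00, -8.92034386e-07,
        1.47602071e+00, -1.19011262e-01]), 'dq': array([ 0.00103437, -0.00027086, -0.00421126, -0.00024971, -0.00078049,
       -0.00144985]), 'effort': array([ 1.12782753e-03, -3.94909823e+01, -3.71360672e+01, -2.48477113e-05,
        3.85707506e-03, -6.87519076e-06]), 'tool_pos': array([0.14155758, 0.60812152, 0.20836143]), 'tool_rot': array([-3.58584802e-01, -3.12061433e+00,  2.92797493e-03]), 'contact_force': array([-1.06408533,  0.51784445,  0.00446107]), 'wrist_torque': array([ 0.00337816, -0.00367049,  0.00270827]), 'grip_force': 0.0, 'opening': 0.08536052022158233}
```

View pics/scene0.png

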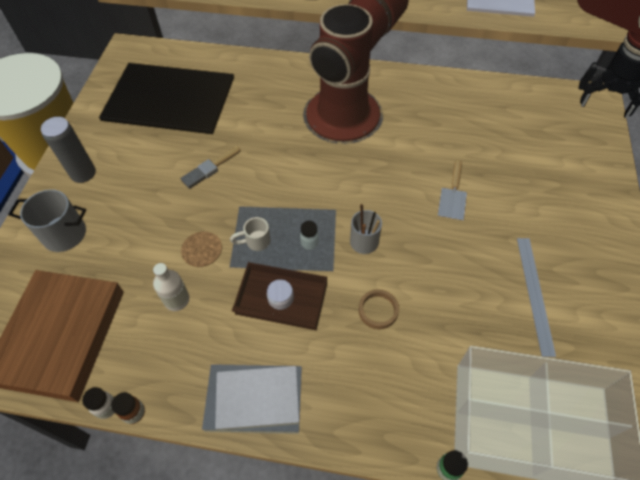

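View pics/side0.png

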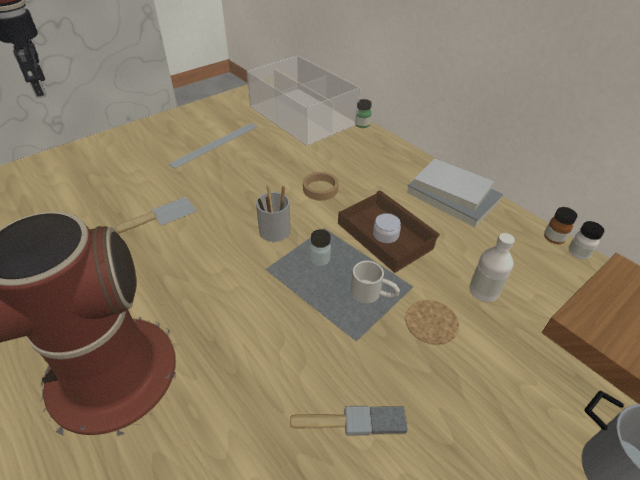

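The scene view, looking back at the robot, shows the mat at about (285,238), cup (257,234) with handle to the left, jar (309,234), tray (280,296) holding the tin (280,293), coaster (202,248), pot (365,232). The side view agrees: jar (320,248), cup (368,282), tray (388,230), coaster (432,321).

```bash
cat > m.py <<'E'
from h import *
for n in ("scene","side"):
    c=ctrl.get_calibration(n); f=np.load(f"{n}0.npz"); P=cloud(c,f['d']); im=f['im']; hsv=cv2.cvtColor(im,cv2.COLOR_RGB2HSV)
    ok=f['d']>0; x,y,z=P[...,0],P[...,1],P[...,2]
    roi=ok&(x>.35)&(x<.9)&(abs(y)<.4)
    print(n,'desk z',np.median(z[roi]))
    def comp(mask,name,zp=None):
        nn,l,s,ce=cv2.connectedComponentsWithStats(mask.astype(np.uint8))
        for i in range(1,nn):
            if s[i,4]>40:
                q=P[l==i]; cn=cv2.findContours((l==i).astype(np.uint8),0,2)[0][0][:,0]
                w=cast(c,cn,zp if zp is not None else np.median(q[:,2]))[:,:2]
                (cx,cy),(a,b),an=cv2.minAreaRect(w.astype(np.float32))
                (ex,ey),r=cv2.minEnclosingCircle(w.astype(np.float32))
                print(name,s[i,:4],'px',s[i,4],'rect',np.round([cx,cy,a,b,an],3),'circ',np.round([ex,ey,r],3),'z',np.round(np.percentile(q[:,2],[5,50,95]),3))
    comp(roi&(abs(z)<.012)&(hsv[...,1]<70)&(hsv[...,2]<130),'mat',0)
    comp(roi&(z>.055)&(z<.09)&(y<.2),'tall55')
    comp(roi&(z>.030)&(z<.054)&(y<.2),'mid')
    comp(roi&(abs(z-.005)<.008)&(hsv[...,0]<16)&(hsv[...,1]>80)&(y<0),'cork',.005)
    comp(roi&(z>.003)&(hsv[...,2]<85)&(hsv[...,1]>90)&(y<.2),'dark')
E
python3 m.py
```

```text
scene desk z 0.0007223408974946449
mat [230 206 106  65] px 4757 rect [ 0.443 -0.079  0.182  0.251  6.59 ] circ [ 0.442 -0.079  0.151] z [-0.003  0.     0.004]
mat [350 233  27  21] px 85 rect [4.360e-01 1.070e-01 7.400e-02 3.700e-02 6.628e+01] circ [0.421 0.113 0.037] z [-0.001  0.005  0.011]
mat [266 279  23  31] px 78 rect [ 0.603 -0.069  0.08   0.04  31.741] circ [ 0.597 -0.059  0.04 ] z [0.001 0.006 0.011]
tall55 [351 210  32  32] px 548 rect [4.2400e-01 1.1800e-01 7.1000e-02 8.9000e-02 8.9432e+01] circ [0.424 0.117 0.045] z [0.057 0.074 0.086]
tall55 [244 217  25  22] px 151 rect [ 0.462 -0.139  0.06   0.058  9.285] circ [ 0.463 -0.139  0.032] z [0.056 0.059 0.062]
tall55 [301 220  17  17] px 232 rect [ 0.45  -0.013  0.045  0.038  9.866] circ [ 0.45  -0.015  0.023] z [0.06  0.069 0.073]
tall55 [156 277  29  25] px 242 rect [ 0.662 -0.278  0.045  0.06  39.702] circ [ 0.655 -0.284  0.032] z [0.057 0.072 0.089]
tall55 [ 86 387  20   9] px 80 rect [ 8.9500e-01 -3.5600e-01  4.0000e-02  1.1000e-02  8.8276e+01] circ [ 0.901 -0.356  0.02 ] z [0.067 0.073 0.078]
tall55 [115 393  20   8]
[... 4831 characters left out ...]
033] z [0.031 0.043 0.053]
mid [352 272  48  23] px 355 rect [ 0.457 -0.169  0.043  0.095 35.349] circ [ 0.462 -0.165  0.049] z [0.032 0.044 0.053]
cork [360 216  67  43] px 891 rect [ 6.23e-01 -6.30e-02  1.29e-01  9.60e-02  8.76e+01] circ [ 0.621 -0.067  0.075] z [0.001 0.003 0.008]
cork [350 230  84  42] px 304 rect [ 0.569 -0.102  0.097  0.187 35.538] circ [ 0.604 -0.076  0.094] z [0.001 0.007 0.013]
dark [338 191 100  81] px 2864 rect [ 6.1200e-01 -5.3000e-02  2.1400e-01  1.5800e-01  8.7392e+01] circ [ 0.611 -0.051  0.131] z [0.003 0.021 0.039]
dark [549 218  22  14] px 84 rect [ 8.9900e-01 -2.9700e-01  3.3000e-02  4.7000e-02  8.4817e+01] circ [ 0.9   -0.303  0.025] z [0.036 0.044 0.059]
```

Run:
```python
from h import *
for n,ck,hp,cp in (("scene",(202,248),(233,239),(257,225)),("side",(432,321),(397,291),(368,270))):
    c=ctrl.get_calibration(n); f=np.load(f"{n}0.npz"); P=cloud(c,f['d']); im=f['im']
    x,y,z=np.moveaxis(P,2,0); 
    hsv=cv2.cvtColor(im,cv2.COLOR_RGB2HSV); u,v=ck
    sl=np.zeros(x.shape,bool); sl[v-28:v+29,u-35:u+36]=1
    lab=cv2.cvtColor(im,cv2.COLOR_RGB2LAB).astype(float)
    dsk=np.median(lab[sl&(abs(z)<.003)&(np.hypot(x-np.median(x[v,u]),y-np.median(y[v,u]))>.06)],0)
    m=sl&(np.linalg.norm(lab-dsk,axis=2)>20)&(z<.02)
    nn,l=cv2.connectedComponents(m.astype(np.uint8)); q=np.argwhere(l==l[v,u])[:,::-1]
    w=cast(c,q,.005)[:,:2].astype(np.float32); print(n,'cork',cv2.minEnclosingCircle(w),w.mean(0),len(q))
    k=(abs(x-.47)<.08)&(y<-.1)&(y>-.25)&(z>.015)&(z<.056)
    r=np.hypot(x-.4615,y+.1425); k&=r>.038
    hm=np.median(P[k],0); print('handle',hm,k.sum(),np.degrees(np.arctan2(hm[1]+.1425,hm[0]-.4615)))
```

```text
scene cork ((-0.028750013560056686, -0.09680058062076569), 1.1975877285003662) [ 0.3704024  -0.00460257] 306163
handle [ 0.54389137 -0.13863983  0.03223749] 172 2.6824364235426206
side cork ((0.5081912279129028, -0.2747728228569031), 0.01544081512838602) [ 0.5110556  -0.27380648] 47
handle [ 0.54303662 -0.14720426  0.03026588] 319 -3.3020254366727846
```

```bash
python3 -m crank '0.03 -0.07 0 -0.079;0.03 -0.07 0 -0.079;0.03 -0.07 0 -0.079;0.03 -0.07 0 -0.079;0.03 -0.07 0 -0.079' 100 40
```

```text
t: 0.52
tool_pos: [0.2168, 0.4318, 0.2087]
tool_rot: [-1.302, -2.859, 0.002]
contact_force: [0.4, -0.1, 0.7]
opening: 0.0853
grip_force: 0.0
```

```bash
python3 -m crank '0.033 -0.075 0 -0.023;0.033 -0.075 0 -0.023;0.033 -0.075 0 -0.023;0.033 -0.075 0 -0.023;0.033 -0.075 0 -0.023' >/dev/null
python3 -m crank '0.033 -0.075 0 -0.023;0.033 -0.075 0 -0.023;0.033 -0.075 0 -0.023;0.033 -0.075 0 -0.023;0.033 -0.075 0 -0.023' >/dev/null
python3 -m crank '0.033 -0.075 0 -0.023;0.033 -0.075 0 -0.023;0.033 -0.075 0 -0.023;0.033 -0.075 0 -0.023;0.033 -0.075 0 -0.023' 
python3 -m crank '0 0 0 0;0 0 0 0;0 0 0 0;0 0 0 0;0 0 0 0'
python3 - <<'E'
from h import *
c=ctrl.get_calibration("wrist"); im,d=ctrl.get_image("wrist")
import pickle; pickle.dump((c,im,d),open('w1.pkl','wb')); cv2.imwrite('pics/w1.png',im[:,:,::-1])
for n,p in (("scene",[(233,239),(202,248)]),("side",[(397,291),(432,321)])):
    k=ctrl.get_calibration(n); print(n,cast(k,p[0],.03),cast(k,p[1],.005))
E
```

```text
t: 1.77
tool_pos: [0.4643, -0.131, 0.209]
tool_rot: [-2.016, -2.409, -0.0]
contact_force: [0.7, 0.4, 0.9]
opening: 0.0853
grip_force: 0.0
t: 2.18
tool_pos: [0.464, -0.1276, 0.2095]
tool_rot: [2.011, 2.413, 0.0]
contact_force: [-0.3, -0.0, 0.8]
opening: 0.0854
grip_force: 0.0
scene [[ 0.48607866 -0.1937888   0.03      ]] [[ 0.50891851 -0.26972407  0.005     ]]
side [[ 0.49064091 -0.19878805  0.03      ]] [[ 0.50688253 -0.27820362  0.005     ]]
```

View pics/w1.png

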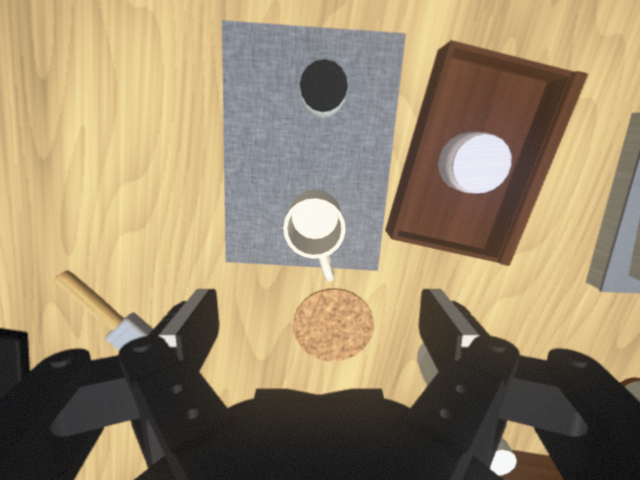

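The wrist view shows the cup rim at (315,227) with handle toward (330,277), coaster (334,325), jar cap (324,86), tin (480,162), and tray at right. I'll measure them all in this view.

```bash
cat > w.py <<'E'
from h import *
import pickle
c,im,d=pickle.load(open('w1.pkl','rb')); P=cloud(c,d); z=P[...,2]; hsv=cv2.cvtColor(im,cv2.COLOR_RGB2HSV); H,S,V=hsv[...,0],hsv[...,1],hsv[...,2]
def blob(mask,seed,zp,name):
    nn,l,s,ce=cv2.connectedComponentsWithStats(mask.astype(np.uint8))
    i=l[seed[1]-8:seed[1]+9,seed[0]-8:seed[0]+9]; i=np.bincount(i[i>0]).argmax()
    cn=cv2.findContours((l==i).astype(np.uint8),0,1)[0]; cn=np.vstack(cn)[:,0]
    w=cast(c,cn,zp)[:,:2].astype(np.float32); 
    print(name,s[i],'circ',np.round(np.r_[cv2.minEnclosingCircle(w)[0],cv2.minEnclosingCircle(w)[1]],4),'rect',[np.round(q,4) for q in cv2.minAreaRect(w)],'z',np.round(np.median(P[l==i][:,2]),4))
yy,xx=np.mgrid[:480,:640]
win=lambda u,v,r:(abs(xx-u)<r)&(abs(yy-v)<r)
blob((H<15)&(S>105)&win(334,325,50)&(z<.03),(334,325),.005,'cork')
blob((z>.055)&win(315,225,45),(290,240),.06,'cup rim')
blob((z>.02)&win(315,235,60)&(d>0),(328,268),.03,'cup+handle')
blob((z>.06)&win(324,86,40),(324,86),.07,'jar')
blob((z>.035)&win(480,162,45)&(S<80),(485,162),.045,'tin')
blob((z<.01)&(S<70)&(V<190)&win(310,140,145),(270,150),.0006,'mat')
blob((z>.028)&(V<140)&(xx>380)&(xx<600)&(yy<280),(515,240),.039,'tray')
print(cast(c,[(329,278),(450,43),(584,73),(388,233),(509,264)],.036))
E
python3 w.py
```

```text
cork [335 320   1   1   1] circ [ 5.093e-01 -2.659e-01  1.000e-04] rect [array([ 0.5093, -0.2659]), array([0., 0.]), np.float64(0.0)] z 0.0035
cup rim [283 198  62  60 806] circ [ 0.4611 -0.1422  0.0303] rect [array([ 0.4612, -0.1425]), array([0.0584, 0.0583]), np.float64(10.4292)] z 0.0588
cup+handle [ 283  192   62   89 1923] circ [ 0.4703 -0.1599  0.0499] rect [array([ 0.4624, -0.1584]), array([0.0924, 0.0644]), np.float64(88.0263)] z 0.0521
jar [ 300   59   48   53 1937] circ [ 0.4474 -0.0188  0.0204] rect [array([ 0.4472, -0.0185]), array([0.0388, 0.0392]), np.float64(19.3527)] z 0.0691
tin [ 448  131   64   62 2874] circ [ 0.605 -0.054  0.03 ] rect [array([ 0.6049, -0.0556]), array([0.0548, 0.0588]), np.float64(76.1253)] z 0.0442
mat [  221    20   185   251 34764] circ [ 0.4421 -0.082   0.1527] rect [array([ 0.4424, -0.082 ]), array([0.1799, 0.2498]), np.float64(6.8739)] z -0.0003
tray [ 390   41  197  224 6886] circ [ 0.6105 -0.0531  0.1131] rect [array([ 0.6093, -0.0529]), array([0.1887, 0.1316]), np.float64(87.4597)] z 0.0357
[[ 0.48816445 -0.20023934  0.036     ]
 [ 0.55127722  0.04094634  0.036     ]
 [ 0.67780032  0.03907536  0.036     ]
 [ 0.53866309 -0.13990505  0.036     ]
 [ 0.67279764 -0.14993588  0.036     ]]
```

```bash
python3 -m crank '-0.003 -0.015 -0.02 0.054;-0.003 -0.015 -0.02 0.054;0 0 -0.02 0.054;0 0 -0.06 0;0 0 -0.07 0'  >/dev/null
python3 -m crank '0 0 -0.07 0;0 0 -0.07 0;0 0 -0.053 0;0 0 0 0;0 0 0 0'
cat >> w.py <<'E'
print('---')
lab=cv2.cvtColor(im,cv2.COLOR_RGB2LAB).astype(float)
g=cv2.blur(lab,(5,5)); dist=np.linalg.norm(g-g[325,334],axis=2)
for t in (15,22,30): blob((dist<t)&win(334,325,50),(334,325),.005,'cork')
E
python3 w.py | sed -n '/---/,$p'
```

```text
t: 3.07
tool_pos: [0.4601, -0.1426, 0.0171]
tool_rot: [-1.688, -2.646, 0.001]
contact_force: [0.4, -0.3, 1.0]
opening: 0.0853
grip_force: 0.0
---
cork [ 285  287   89   80 4712] circ [ 0.4959 -0.2853  0.067 ] rect [array([ 0.4994, -0.2753]), array([0.1164, 0.1014]), np.float64(17.8704)] z 0.004
cork [ 285  286   90   89 5244] circ [ 0.4953 -0.2898  0.0721] rect [array([ 0.4957, -0.2787]), array([0.1277, 0.1037]), np.float64(26.3385)] z 0.004
cork [ 285  276   91   99 7142] circ [ 0.497  -0.2781  0.0832] rect [array([ 0.5043, -0.2768]), array([0.112, 0.135]), np.float64(10.3573)] z 0.0036
```

```bash
python3 -m crank '0 0 0 0;0 0 0 0;0 0 0 0;0 0 0 0;0 0 0 0' 0 40 >/dev/null
python3 -m crank '0 0 0 0;0 0 0 0;0 0 0 0;0 0 0 0;0 0 0 0'
python3 - <<'E'
from h import *
import pickle
c,im,d=pickle.load(open('w1.pkl','rb'))
p=cast(c,[(293,325),(374,324),(334,288),(332,361)],.005);print(p,p[:2].mean(0),p[2:].mean(0))
E
```

```text
t: 3.9
tool_pos: [0.4636, -0.1448, 0.0211]
tool_rot: [1.688, 2.643, 0.001]
contact_force: [-0.6, 1.5, 7.0]
opening: 0.0575
grip_force: 43.7
[[ 0.46007299 -0.28190283  0.005     ]
 [ 0.55719803 -0.26267034  0.005     ]
 [ 0.49987022 -0.224557    0.005     ]
 [ 0.51678601 -0.32346475  0.005     ]] [ 0.50863551 -0.27228659  0.005     ] [ 0.50832812 -0.27401088  0.005     ]
```

```bash
python3 -m crank '0 0 0.04 0;0 0 0.05 0;0 0 0.03 0;0 0 0 0;0 0 0 0'
python3 - <<'E'
from h import *
im,d=ctrl.get_image("side"); a=cv2.resize(im[190:350,270:470],(640,512),interpolation=cv2.INTER_CUBIC); cv2.imwrite('pics/s2.png',a[:,:,::-1])
c=ctrl.get_calibration("wrist"); im,d=ctrl.get_image("wrist")
cv2.imwrite('pics/w2.png',im[:,:,::-1])
E
```

```text
t: 4.32
tool_pos: [0.4622, -0.1442, 0.0794]
tool_rot: [1.689, 2.645, 0.001]
contact_force: [0.3, -0.4, -2.9]
opening: 0.0572
grip_force: 43.8
```

View pics/s2.png

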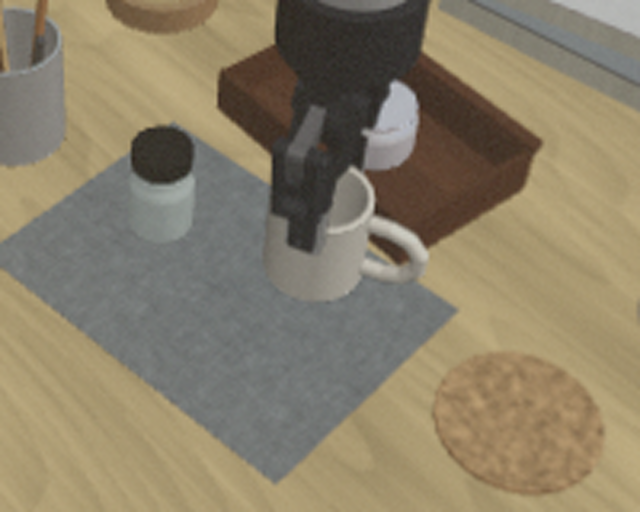

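View pics/w2.png

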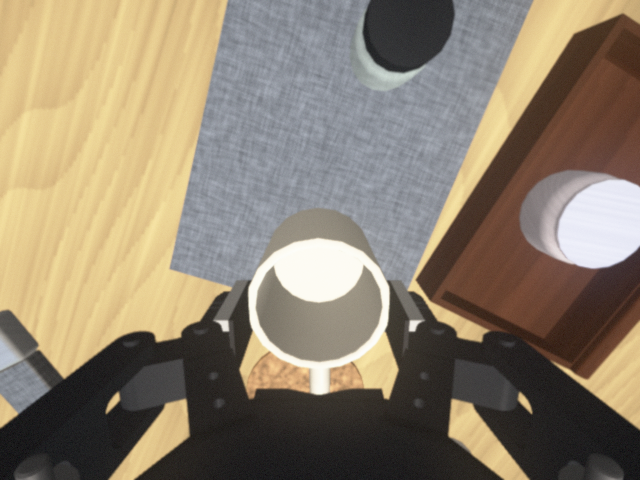

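The cup hangs upright and centred between the pads (rim at (319,301) in the wrist view), and the jar and tray are undisturbed. Next I check its offset from the TCP.

Run:
```python
from h import *
c=ctrl.get_calibration("wrist");o=ctrl.get_obs();print(o['tool_pos'])
for z in (.115,.119,.123): p=cast(c,[(249,300),(389,300),(319,240),(319,366)],z);print(z,p[:2].mean(0),np.linalg.norm(p[0]-p[1]),p[2:].mean(0),np.linalg.norm(p[2]-p[3]))
```

```text
[ 0.46045441 -0.14344435  0.07691414]
0.115 [ 0.4574699  -0.13897686  0.115     ] 0.057061007105550156 [ 0.45870125 -0.14162433  0.115     ] 0.056896476897082895
0.119 [ 0.45661575 -0.13715234  0.119     ] 0.055242399204978816 [ 0.45780786 -0.13971543  0.119     ] 0.055083112786486164
0.123 [ 0.4557616  -0.13532781  0.123     ] 0.053423791304407414 [ 0.45691446 -0.13780652  0.123     ] 0.05326974867588943
```

```bash
python3 -m crank '0.01 -0.05 0 0;0.02 -0.06 0 0;0.02 -0.06 0 0;0.02 -0.06 0 0;0.02 -0.03 0 0' >/dev/null
python3 -m crank '0 0 0 0;0 0 0 0;0 0 0 0;0 0 0 0;0 0 0 0'
```

```text
t: 5.25
tool_pos: [0.5057, -0.2726, 0.0774]
tool_rot: [-1.689, -2.647, -0.0]
contact_force: [0.3, -0.4, -1.6]
opening: 0.0572
grip_force: 43.8
```

```bash
python3 -m crank '0.01 -0.006 -0.03 0;0 0 -0.03 0;0 0 -0.022 0;0 0 -0.01 0;0 0 0 0'
python3 -m crank '0 0 -0.003 0;0 0 -0.003 0;0 0 -0.003 0;0 0 0 0;0 0 0 0'
```

```text
t: 5.67
tool_pos: [0.51, -0.2755, 0.0302]
tool_rot: [-1.688, -2.645, -0.0]
contact_force: [-0.1, -0.1, -0.5]
opening: 0.0575
grip_force: 43.7
t: 6.08
tool_pos: [0.5114, -0.277, 0.0279]
tool_rot: [1.691, 2.647, 0.0]
contact_force: [0.2, -0.3, -2.8]
opening: 0.0572
grip_force: 43.7
```

```bash
python3 -m crank '0 0 -0.004 0;0 0 0 0;0 0 0 0;0 0 0 0;0 0 0 0'|grep -E 'pos|cont'
python3 -m crank '0 0 -0.004 0;0 0 0 0;0 0 0 0;0 0 0 0;0 0 0 0'|grep -E 'pos|cont'
```

```text
tool_pos: [0.5117, -0.2771, 0.0263]
contact_force: [-0.8, 1.1, 4.5]
tool_pos: [0.5118, -0.2773, 0.0262]
contact_force: [-5.9, 3.8, 15.5]
```

```bash
python3 -m crank '0 0 0.003 0;0 0 0 0;0 0 0 0;0 0 0 0;0 0 0 0' 100 40|grep -E 'pos|cont|open'
python3 -m crank '0 0 0.05 0;0 0 0.07 0;0 0 0.08 0;-0.02 0.06 0.04 -0.04;-0.02 0.07 0 -0.07'|grep -E 'pos|rot|open'
```

```text
tool_pos: [0.5109, -0.2765, 0.0243]
contact_force: [0.2, 0.5, -0.7]
opening: 0.0856
tool_pos: [0.4947, -0.2146, 0.1521]
tool_rot: [1.914, 2.476, 0.002]
opening: 0.0856
```

```bash
python3 -m crank '-0.018 0.077 0 -0.038;-0.018 0.077 0 -0.038;-0.018 0.077 0 -0.038;-0.018 0.077 0 -0.038;-0.018 0.077 0 -0.038' >/dev/null
python3 -m crank '0 0 0 0;0 0 0 0;0 0 0 0;0 0 0 0;0 0 0 0'|grep -E 'pos|rot|open'
python3 - <<'E'
from h import *
for n in ("scene","side"):
    c=ctrl.get_calibration(n); im,d=ctrl.get_image(n); P=cloud(c,d); z=P[...,2]
    m=(abs(P[...,0]-.5085)<.06)&(abs(P[...,1]+.273)<.06)&(z>.058)&(d>0); 
    print(n,m.sum(),np.median(z[m]))
    w=cast(c,np.argwhere(m)[:,::-1],.065)[:,:2].astype(np.float32); print(cv2.minEnclosingCircle(w))
    cv2.imwrite(f'pics/{n}3.png',cv2.resize(im[190:300,170:390] if n=='scene' else im[220:360,290:490],None,fx=3,fy=3,interpolation=2)[:,:,::-1])
E
```

```text
tool_pos: [0.4465, -0.0204, 0.1449]
tool_rot: [-2.264, -2.178, 0.0]
opening: 0.0853
scene 188 0.0633560912533279
((0.5179778337478638, -0.28020966053009033), 0.04111286997795105)
side 273 0.0619175361070775
((0.5095345377922058, -0.2863660752773285), 0.03730107471346855)
```

View pics/side3.png

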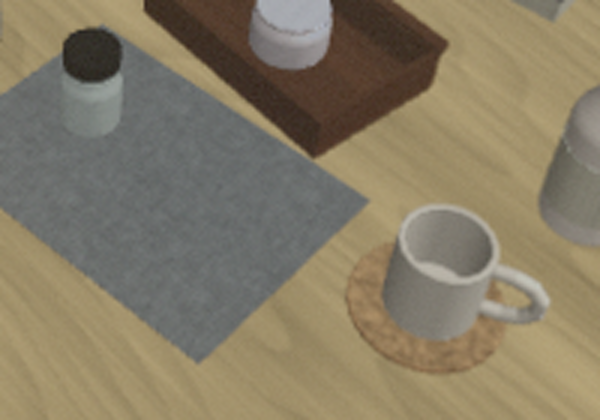

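The cup stands upright on the coaster near its middle (crop (440,270)); the jar is at (93,85), untouched. Next, the jar.

```bash
python3 -m crank '0.001 0.003 -0.06 0;0 0 -0.07 0;0 0 -0.07 0;0 0 -0.052 0;0 0 0 0'|grep -E 'pos|rot|cont'
python3 -m crank '0 0 0 0;0 0 0 0;0 0 0 0;0 0 0 0;0 0 0 0' 0 40 >/dev/null
python3 -m crank '0 0 0 0;0 0 0 0;0 0 0 0;0 0 0 0;0 0 0 0' |grep -E 'pos|rot|cont|open|grip'
```

```text
tool_pos: [0.4415, -0.0174, 0.0129]
tool_rot: [-2.256, -2.171, 0.011]
contact_force: [-0.8, 0.2, -0.9]
tool_pos: [0.4489, -0.0183, 0.0217]
tool_rot: [2.259, 2.177, 0.004]
contact_force: [-1.5, 0.5, 6.2]
opening: 0.0385
grip_force: 39.9
```

```bash
python3 -m crank '0 0 0.03 0;0 0 0.06 0;0 0 0.07 0;0.02 0.01 0 0;0.04 0.01 0 0'|grep -E 'pos|rot|open|grip'
python3 -m crank '0.07 0.01 0 0;0.07 0.01 0 0;0.07 0.01 0 0;0.05 0 0 0;0 0 0 0'>/dev/null
python3 -m crank '0 0 0 0;0 0 0 0;0 0 0 0;0 0 0 0;0 0 0 0'|grep -E 'pos|rot|open|grip'
python3 - <<'E'
from h import *
im,d=ctrl.get_image("wrist");im2,d=ctrl.get_image("side")
a=np.hstack([cv2.resize(im,(400,300)),cv2.resize(im2[110:290,270:510],(400,300))]);cv2.imwrite('pics/j.png',a[:,:,::-1])
E
```

```text
tool_pos: [0.4786, -0.0081, 0.103]
tool_rot: [2.259, 2.175, 0.006]
opening: 0.0386
grip_force: 40.7
tool_pos: [0.606, 0.0071, 0.0992]
tool_rot: [2.262, 2.179, 0.0]
opening: 0.0388
grip_force: 40.9
```

View pics/j.png

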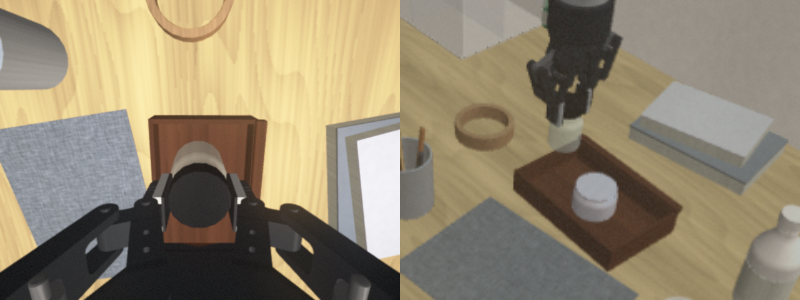

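The jar hangs upright over the tray's left end, cap at wrist pixel (320,312), with the tray end visible beyond it. I check its offset.

Run:
```python
from h import *
c=ctrl.get_calibration("wrist");print(ctrl.get_obs()['tool_pos'])
for z in (.140,.144,.148): p=cast(c,[(268,312),(373,312),(320,262),(320,364)],z);print(z,p[:2].mean(0),np.linalg.norm(p[0]-p[1]),p[2:].mean(0),np.linalg.norm(p[2]-p[3]))
print(cast(c,[(240,192),(240,187),(408,192),(424,192)],.036))
```

```text
[0.60629598 0.0071345  0.09925341]
0.14 [0.60639791 0.00808493 0.14      ] 0.04232353243457527 [0.60613938 0.0066093  0.14      ] 0.045840838059177505
0.144 [0.60644633 0.0102766  0.144     ] 0.040944296773562545 [0.60619622 0.00884905 0.144     ] 0.044346980742809565
0.148 [0.60649474 0.01246827 0.148     ] 0.039565061112549926 [0.60625305 0.01108881 0.148     ] 0.04285312342644167
[[0.55419098 0.0427179  0.036     ]
 [0.55452739 0.04606655 0.036     ]
 [0.6670725  0.0385637  0.036     ]
 [0.67781744 0.03816317 0.036     ]]
```

```bash
python3 -m crank '0.006 -0.006 0 0;0 0 -0.04 0;0 0 -0.05 0;0 0 -0.04 0;0 0 -0.008 0'>/dev/null
python3 -m crank '0 0 0 0;0 0 0 0;0 0 0 0;0 0 -0.004 0;0 0 0 0'|grep -E 'pos|cont'
python3 -m crank '0 0 -0.003 0;0 0 0 0;0 0 0 0;0 0 0 0;0 0 0 0'|grep -E 'pos|cont'
```

```text
tool_pos: [0.6103, 0.0041, 0.0287]
contact_force: [0.7, 1.0, -1.5]
tool_pos: [0.6101, 0.0042, 0.0268]
contact_force: [0.7, 0.4, -0.2]
```

```bash
python3 -m crank '0 0 -0.003 0;0 0 0 0;0 0 0 0;0 0 0 0;0 0 0 0'|grep -E 'pos|cont'
python3 -m crank '0 0 -0.003 0;0 0 0 0;0 0 0 0;0 0 0 0;0 0 0 0'|grep -E 'pos|cont'
```

```text
tool_pos: [0.6102, 0.0041, 0.0267]
contact_force: [-2.9, -0.5, 7.3]
tool_pos: [0.6104, 0.0041, 0.0267]
contact_force: [-6.8, 0.6, 14.6]
```

```bash
python3 -m crank '0 0 0.002 0;0 0 0 0;0 0 0 0;0 0 0 0;0 0 0 0' 68 40|grep -E 'pos|cont|open'
python3 -m crank '0 0 0.04 0;0 0 0.07 0;0 0 0.08 0;0 0 0.05 0;0 0 0 0.06'|grep -E 'pos|rot|open|cont'
```

```text
tool_pos: [0.6094, 0.0042, 0.024]
contact_force: [0.3, 0.5, -0.6]
opening: 0.0579
tool_pos: [0.6141, 0.0038, 0.1527]
tool_rot: [2.148, 2.278, 0.012]
contact_force: [1.0, -0.3, 0.8]
opening: 0.0581
```

```bash
python3 -m crank '0.015 -0.009 0 0.078;0.015 -0.009 0 0.078;0.015 -0.009 0 0.078;0.015 -0.009 0 0.078;0.015 -0.009 0 0.078' 75 >/dev/null
python3 -m crank '0.015 -0.009 0 0.078;0.015 -0.009 0 0.078;0.015 -0.009 0 0.078;0.015 -0.009 0 0.078;0.015 -0.009 0 0.078' >/dev/null
python3 -m crank '0.02 -0.009 0 0.078;0.02 -0.009 0 0.078;0 0 0 0;0 0 0 0;0 0 0 0'|grep -E 'pos|rot|open|cont'
python3 - <<'E'
from h import *
import pickle
c=ctrl.get_calibration("wrist");im,d=ctrl.get_image("wrist"); pickle.dump((c,im,d),open('w2.pkl','wb'));cv2.imwrite('pics/w5.png',im[:,:,::-1])
E
```

```text
tool_pos: [0.7042, -0.0496, 0.144]
tool_rot: [-0.072, -3.14, -0.0]
contact_force: [0.3, -0.3, 0.0]
opening: 0.064
```

View pics/w5.png

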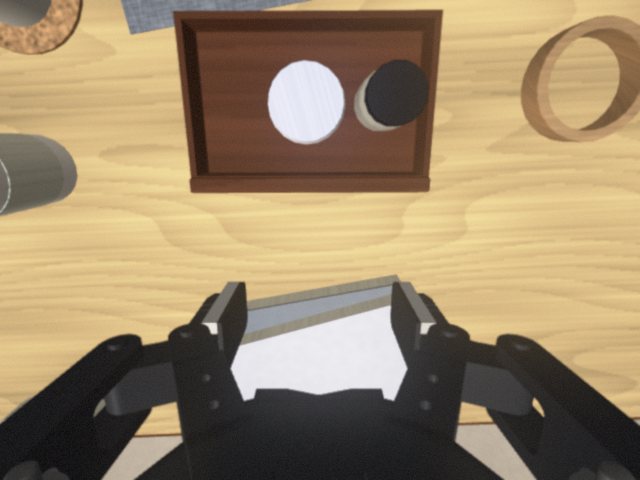

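The jar (395,92) stands in the tray beside the tin (306,102); the lip's far edge runs along row 191 from column 191 to 430.

Run:
```python
from h import *
import pickle
c,im,d=pickle.load(open('w2.pkl','rb'))
print(cast(c,[(191,191),(430,191)],.032),cast(c,[(191,179),(430,179)],.042))
```

```text
[[ 0.67083741 -0.15303688  0.032     ]
 [ 0.67964618  0.04181474  0.032     ]] [[ 0.66019709 -0.14780987  0.042     ]
 [ 0.66859993  0.0381559   0.042     ]]
```

```bash
python3 -m crank '0.004 -0.006 -0.05 0;0 0 -0.07 0;0 0 -0.07 0;0 0 -0.06 0;0 0 -0.016 0'|grep -E 'pos|cont'
python3 -m crank '0 0 0 0;0 0 0 0;0 0 0 0;0 0 0 0;0 0 0 0'|grep -E 'pos|rot|open|cont'
```

```text
tool_pos: [0.7016, -0.0516, 0.0047]
contact_force: [-1.0, 0.3, -2.6]
tool_pos: [0.7086, -0.0531, 0.0144]
tool_rot: [0.068, 3.136, -0.001]
contact_force: [0.3, -0.3, -0.0]
opening: 0.0639
```

```bash
python3 -m crank '-0.008 0 -0.004 0;-0.008 0 0 0;-0.008 0 0 0;-0.008 0 0 0;-0.006 0 0 0'|grep -E 'pos|cont'
python3 -m crank '-0.006 0 0 0;-0.006 0 0 0;-0.006 0 0 0;0 0 0 0;0 0 0 0'|grep -E 'pos|rot|cont'
```

```text
tool_pos: [0.687, -0.0528, 0.0094]
contact_force: [0.2, 0.2, -0.6]
tool_pos: [0.6783, -0.0528, 0.0095]
tool_rot: [-0.068, -3.14, 0.0]
contact_force: [0.5, -0.8, -0.2]
```

```bash
cat > t.py <<'E'
from h import *
# tray from scene + side: dark brown points at wall-top height
for n in ("scene","side"):
    c=ctrl.get_calibration(n); im,d=ctrl.get_image(n); P=cloud(c,d); hsv=cv2.cvtColor(im,cv2.COLOR_RGB2HSV); x,y,z=np.moveaxis(P,2,0)
    m=(d>0)&(x>.33)&(x<.74)&(y>-.22)&(y<.09)&(z>.028)&(z<.046)&(hsv[...,1]>90)&(hsv[...,2]<110)
    m=cv2.morphologyEx(m.astype(np.uint8),cv2.MORPH_OPEN,np.ones((2,2)))>0
    w=P[m][:,:2].astype(np.float32); r=cv2.minAreaRect(w); print(n,m.sum(),[np.round(q,4) for q in r],'x',np.round(np.percentile(w[:,0],[1,99]),3),'y',np.round(np.percentile(w[:,1],[1,99]),3))
    b=(d>0)&(x>.33)&(x<.74)&(y>-.2)&(y<.09)&(z>.062)&(z<.08)&(hsv[...,2]<60); print(' dark top',b.sum(),np.round(np.median(P[b],0),3) if b.any() else '')
    cv2.imwrite(f'pics/t_{n}_{ctrl.get_obs()["t"]:.2f}.png',im[:,:,::-1])
E
python3 t.py; ls pics
```

```text
scene 371 [array([ 0.8409, -0.0127]), array([0.5899, 0.2124]), np.float64(9.0824)] x [0.544 0.685] y [-0.144  0.048]
 dark top 289 [0.604 0.008 0.074]
side 1007 [array([ 0.6165, -0.0572]), array([0.1897, 0.1589]), np.float64(87.4815)] x [0.535 0.665] y [-0.152  0.038]
 dark top 277 [ 0.602 -0.005  0.072]
j.png
s2.png
scene0.png
scene3.png
side0.png
side3.png
t_scene_17.22.png
t_side_17.27.png
w1.png
w2.png
w5.png
```

```bash
python3 -m crank '-0.007 0 0 0;-0.008 0 0 0;-0.008 0 0 0;-0.008 0 0 0;-0.008 0 0 0'|grep -E 'pos|rot|cont'
python3 t.py
```

```text
tool_pos: [0.6591, -0.0528, 0.0096]
tool_rot: [0.068, 3.14, -0.0]
contact_force: [4.1, -0.1, -1.6]
scene 347 [array([ 0.8313, -0.0125]), array([0.6079, 0.2115]), np.float64(8.8607)] x [0.525 0.66 ] y [-0.144  0.047]
 dark top 285 [0.585 0.008 0.074]
side 1025 [array([ 0.3193, -0.2103]), array([0.8048, 0.2244]), np.float64(30.1934)] x [0.515 0.646] y [-0.152  0.038]
 dark top 287 [ 0.581 -0.006  0.072]
```

```bash
for i in 1; do python3 -m crank '-0.009 -0.001 0 0.004;-0.009 -0.001 0 0.004;-0.009 -0.001 0 0.004;-0.009 -0.001 0 0.004;-0.009 -0.001 0 0.004'|grep -E 'pos|cont'; done
python3 -m crank '-0.01 -0.002 0 0.004;-0.01 -0.002 0 0.004;-0.01 -0.002 0 0.004;-0.01 -0.002 0 0.004;-0.01 -0.002 0 0.004'|grep -E 'pos|cont'
python3 -m crank '-0.01 -0.002 0 0.004;-0.01 -0.002 0 0.004;-0.01 -0.002 0 0.004;-0.01 -0.002 0 0.004;-0.01 -0.002 0 0.004'|grep -E 'pos|rot|cont'
python3 t.py
```

```text
tool_pos: [0.6366, -0.0553, 0.0098]
contact_force: [4.5, 1.2, -0.6]
tool_pos: [0.6114, -0.0604, 0.0097]
contact_force: [4.0, 1.4, -0.2]
tool_pos: [0.5865, -0.0654, 0.0097]
tool_rot: [-0.081, 3.14, -0.0]
contact_force: [5.2, 2.0, 0.3]
scene 399 [array([ 0.789, -0.02 ]), array([0.6976, 0.2001]), np.float64(9.9307)] x [0.447 1.115] y [-0.162  0.139]
 dark top 271 [ 0.508 -0.012  0.074]
side 1158 [array([ 0.2796, -0.221 ]), array([0.7327, 0.2235]), np.float64(31.9637)] x [0.443 0.575] y [-0.172  0.016]
 dark top 306 [ 0.503 -0.025  0.072]
```

```bash
python3 -m crank '-0.01 -0.001 0 0.004;-0.01 -0.001 0 0.004;-0.01 -0.001 0 0.004;-0.01 -0.001 0 0.004;-0.01 -0.001 0 0.004'|grep -E 'pos|cont'
python3 -m crank '-0.01 -0.001 0 0.004;-0.01 -0.001 0 0.004;-0.01 -0.001 0 0.004;-0.01 -0.001 0 0.004;-0.008 -0.001 0 0.004'|grep -E 'pos|cont'
python3 -m crank '-0.006 -0.001 0 0.002;-0.006 -0.001 0 0;-0.004 -0.001 0 0;0 0 0 0;0 0 0 0'|grep -E 'pos|rot|cont'
cat > f.py <<'E'
from h import *
# tray and mat measured in the same view: tray top corners via mask hull, mat hull
for n in ("scene","side"):
    c=ctrl.get_calibration(n); im,d=ctrl.get_image(n); P=cloud(c,d); hsv=cv2.cvtColor(im,cv2.COLOR_RGB2HSV); x,y,z=np.moveaxis(P,2,0)
    roi=(d>0)&(x>.3)&(x<.6)&(y>-.26)&(y<.08)
    m=roi&(z>.030)&(z<.046)&(hsv[...,1]>90)&(hsv[...,2]<110)
    cn=max(cv2.findContours(cv2.morphologyEx(m.astype(np.uint8),3,np.ones((5,5))),0,1)[0],key=len)[:,0]
    r=cv2.minAreaRect(cast(c,cn,.038)[:,:2].astype(np.float32)); print(n,'tray',[np.round(q,4) for q in r])
    m=roi&(abs(z)<.012)&(hsv[...,1]<70)&(hsv[...,2]<135); m=cv2.morphologyEx(m.astype(np.uint8),2,np.ones((3,3)))
    q=np.argwhere(m)[:,::-1]; r=cv2.minAreaRect(cast(c,q,0)[:,:2].astype(np.float32)); print(n,'mat',[np.round(q,4) for q in r])
    cv2.imwrite(f'pics/f_{n}_{ctrl.get_obs()["t"]:.2f}.png',cv2.resize(im[180:330,170:390] if n=='scene' else im[190:350,250:490],None,fx=3,fy=3,interpolation=2)[:,:,::-1])
E
python3 f.py
```

```text
tool_pos: [0.5614, -0.0678, 0.0096]
contact_force: [4.4, 0.7, 0.3]
tool_pos: [0.5373, -0.0703, 0.0096]
contact_force: [4.7, 1.5, 0.6]
tool_pos: [0.5291, -0.0719, 0.0094]
tool_rot: [0.184, -3.135, -0.0]
contact_force: [2.7, 0.1, 2.0]
scene tray [array([ 0.4493, -0.0186]), array([0.1254, 0.0615]), np.float64(9.6929)]
scene mat [array([ 0.4426, -0.0795]), array([0.1808, 0.2503]), np.float64(6.8338)]
side tray [array([ 0.4531, -0.0878]), array([0.1351, 0.1936]), np.float64(6.8172)]
side mat [array([ 0.4386, -0.0604]), array([0.1786, 0.2969]), np.float64(7.1187)]
```

```bash
python3 -m crank '-0.006 0 0 0;-0.006 -0.001 0 0;-0.006 0 0 0;-0.004 -0.001 0 0;0 0 0 0'|grep -E 'pos|rot|cont'
python3 -m crank '0 0 0 0;0.02 0.002 0 0;0.03 0.003 0 0;0.03 0.003 0 0;0 0 0 0'|grep -E 'pos|cont'
python3 -m crank '0 0 0.06 0;0 0 0.08 0;0.02 0 0.08 0;0.06 0 0.06 0;0.08 0 0 0'>/dev/null
python3 -m crank '0.08 0 0 0;0.08 0 0 0;0.05 0 0 0;0 0 0 0;0 0 0 0'|grep -E 'pos|cont'
python3 f.py; ls pics|grep f_
```

```text
tool_pos: [0.5181, -0.0728, 0.0094]
tool_rot: [0.183, -3.135, -0.0]
contact_force: [3.1, 1.0, -0.9]
tool_pos: [0.5604, -0.0688, 0.0095]
contact_force: [0.3, 0.1, -0.0]
tool_pos: [0.7427, -0.0687, 0.1469]
contact_force: [-0.7, 0.1, 0.2]
scene tray [array([ 0.4399, -0.0391]), array([0.1286, 0.1008]), np.float64(6.3068)]
scene mat [array([ 0.4428, -0.0794]), array([0.1801, 0.25  ]), np.float64(6.8869)]
side tray [array([ 0.4415, -0.0886]), array([0.1339, 0.1946]), np.float64(6.6939)]
side mat [array([ 0.4388, -0.0596]), array([0.1798, 0.2984]), np.float64(6.9915)]
f_scene_20.43.png
f_scene_22.20.png
f_side_20.48.png
f_side_22.25.png
```

View pics/f_side_22.25.png

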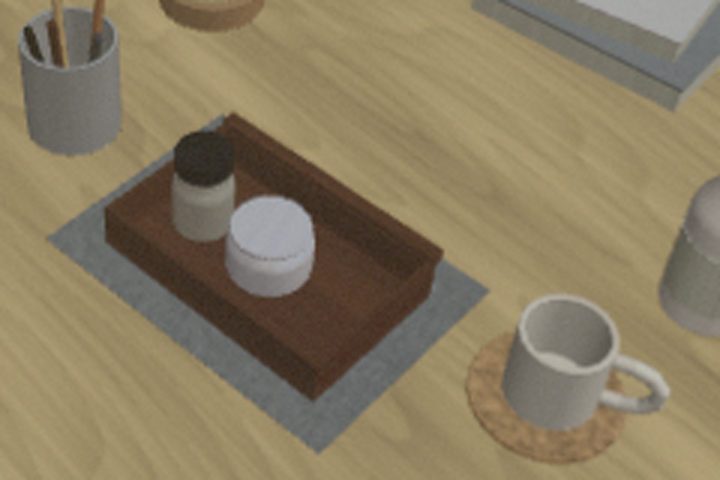

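Run:
```python
import cv2
a=cv2.imread('pics/scene0.png')
b=cv2.imread('pics/f_scene_22.20.png');print(b.shape)
```

```text
(450, 660, 3)
```

View pics/f_scene_22.20.png

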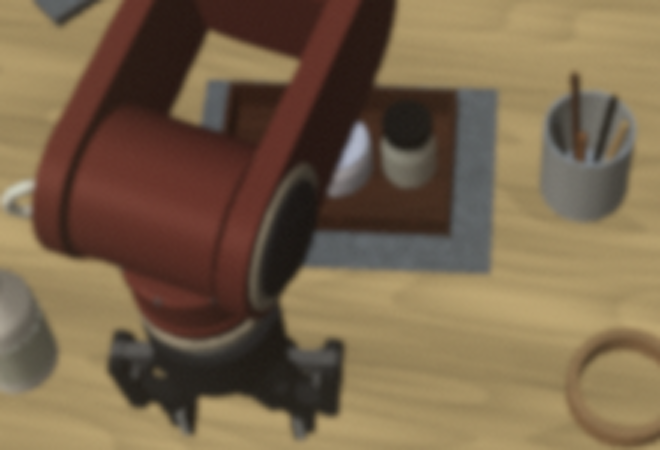

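The pictures show the tray square and wholly on the mat, with tin and jar upright in it. The cup stands on the coaster and the arm is clear, so I hand the job in.

```bash
python3 -c "
from station import ctrl
print(ctrl.finish_job())"
```

```text
the job is handed in; nothing more can be done
None
```

I handed the job in after about 22 s: the cup stands upright on the coaster within about 4 mm of its middle, the jar stands in the tray beside the tin, and the tray lies wholly on the mat, square with it to within a degree.

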